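# Set the splitter valve to float

### The arm

A 7-joint arm with a two-finger parallel gripper is mounted at the origin on the work surface; the furniture and walls round the work are solid. World frame = base frame: x ahead of the robot, y to its left, z up, the work surface at z = 0. Lengths are in m, angles in rad, forces in N, time in s.
With the tool pointing down it reaches from about 0.425 to 0.825 m from the base axis. Payload 3.6 kg.
Tool frame: the origin (TCP) lies between the finger pads; the fingertips stand tip_reach ahead of it and the grasp point (between the pads) lies 11 mm behind it (tip_reach is the distance from the TCP to the fingertips, in m); z points along the fingers, y is the line along which they close (so a half turn about z gives the same grasp; the last joint's range is limited). The gripper opens to 93 mm and grips with 3 to 60 N. Pads are 15 mm wide; open, the fingers measure 128 mm over their backs; the gripper's body (75 mm by 188 mm) begins 65 mm behind the grasp point.
Start: joints at [1.159, 0.615, -0.013, 1.423, 0.008, 1.103, -0.04], TCP at [0.245, -0.602, 0.227] pointing down, gripper open.
Joint ranges: [-3.12, 3.12], [-0.3, 2.06], [-1.34, 1.32], [0.26, 2.42], [-1.36, 4.5], [0.01, 1.98], [-2.84, 2.84]. Speed limits (rad/s): [2.79, 2.79, 3.14, 3.14, 3.14, 3.14, 3.14].

### API

Orientations are given as [roll, pitch, yaw] about the fixed x, y, z axes, in that order (R = Rz(yaw) Ry(pitch) Rx(roll)).
In Python, from bench import get_obs, snapshot, sign_off, tip_reach gives the robot as it stands.
- The arm moves only by the tool move_arm, never from a script. Its argument "commands" is text: rows parted by semicolons, each of 5 numbers parted by spaces: the shift along the tool's x, y, z in cm, then the turn about the tool's z in rad, then the opening, from 0 (shut) to 1 (fully open). In form: x y z twist grip; .... A call has exactly 10 rows; each row is the pose to reach, as a shift and turn from the pose commanded when the call began, along the tool's axes at that moment; what a row does not reach only later rows make up. A row lasts 1/10 s, in which the tool goes at most 50 mm and 8.59 degrees, less where a joint would pass 70% of its speed; a pose out of reach is approached as far as the arm can. A call with a gripper value outside its range is refused whole. The fingers move at their own pace and stop on an object; "squeeze" is the grip in N (left out, the last holds). Time passes only in rows, so rows that repeat a pose let the fingers close, or fill a call up. It gives the time, the measured TCP pose, the force, the opening and the grip force at its end, in the units of the state.
- get_obs(): the state, without advancing time (a new reading comes with each control period).
- snapshot(name): name is "scene" or "top" or "wrist"; returns a dict with "frame" (384x512x3 uint8, red, green, blue), "fx", "fy", "cx", "cy" (pixels), "k1" (the pictures are not rectified: a ray, as slopes to the right and down, at radius r is drawn at 1 + k1 r^2 times it, then the intrinsics apply), "R" (3x3) and "t" (3): a world point X has camera coordinates R X + t; the wrist camera has in their place "T_tool_cam" (4x4, takes a point from camera to tool coordinates, whose origin is the TCP and whose axes are the flange's). Camera axes: x right, y down, z forward; pixel columns grow to the right and rows downward; lengths in m; the calibration is good to about 2 mm. A picture is of the moment at which its call begins: read the wrist's pose just before it. There is no depth.
- sign_off(): hands the job in; it is judged then, once.
The state is a dict: "time_s": time; "joints": joint angles; "dq": joint speeds; "tau": joint torques, N m; "eef_pos": TCP position; "ee_rot": TCP orientation; "force": force on the tool from outside, world axes, zero at the start; "ft_torque": the same for the moment, N m; "finger_gap": finger opening in m; "grip_force": force on a finger pad.
Only numpy, scipy, OpenCV 4.12 (cv2) and the standard library are available. Lean on these libraries where they do the work, as an engineer would, in place of code of your own. Each camera call takes 0.05 s, during which the arm holds its last target. There are 200 camera calls.

### The job

Put the brick splitter in float: on the hydraulic valve whose lever ends in a round ball knob, push the lever forward (away from the robot), past the stiff detent, until it sits fully home in its float notch at the forward end, then let go of it. Leave the other valve's lever, the one with the cross handle, as it stands.

Things in the scene. Friction and masses are not known exactly. Their poses are not given: they have to be found in the camera images.
- ball_valve: Fixed hydraulic valve on a dark base plate 220 x 100 x 10 mm (from 85 mm behind to 135 mm ahead of the origin); its lever has a black ball knob. Origin: on the bench, straight below the lever's pivot, which is 85 mm up between cheeks 98 mm high. Ahead: a cam nose and sprung roller, up to 136 mm high. x = forward, the push direction, within 30 deg of straight away from the robot; y = left.
- ball_grip (a point): Centre of the black ball knob (34 mm diameter) on an 11 mm rod, 130 mm from the pivot. It moves on an arc in the valve's x-z plane: 45 mm behind the pivot and 207 mm above the bench at joint value 0, 215 mm high midway, 45 mm ahead of the pivot and again 207 mm high in the float notch.
- ball_lever (a joint): Ball-knob lever angle, rad, growing forward: 0 = rear stop (leans 20 deg back), 0.70 = float notch and forward stop (20 deg forward). Starts at 0 to 0.15. Friction of about 1 N at the knob holds it there; from about 0.3 a spring detent resists, about 10 N at the knob near 0.39; past its crest at 0.55 it snaps on to 0.70 and stays. Let go before the crest, it is driven back.
- cross_grip (a point): Middle of the black cross handle (round bar 100 mm long, 20 mm thick, lying across) on the lever of the second, otherwise identical valve, 130 mm from its pivot, about 0.2 m above the bench. Must stay as it is.
There are look-alikes about, which are no part of the job. Leave any orange or yellow look-alike of the ball_valve alone.

How it is judged:
By the outcome, as a careful person would: the job done as asked, in the order asked, and still so for the second after the job is handed in, with the robot touching nothing.
It also fails if it takes over 32 s, if anything falls off the work surface, if the arm or the gripper's body presses on something with over 40 N, if the wrist force passes 120 N, or if a joint passes its speed limit or range.

## Working session

There is one attempt and no reset: what is moved stays moved. The work goes in short steps, Python scripts to look and compute and a tool call to move; the robot and the scene stay as the last step left them, time stands still between calls to the robot, and variables do not carry over. Pictures are saved under pics/ and viewed, at most 10 in all, crops included, and the job is handed in when it is done.

Besides the shell and the picture viewer there is one more tool, called after ">>>" as name(argument=value, ...) on one line, values as JSON. move_arm: Moves the arm, as the interface text tells. Its arguments: {"type":"object","properties":{"commands":{"type":"string"},"squeeze":{"type":"number"}},"required":["commands"]}

```bash
mkdir -p pics; cat > h.py <<'E'
import numpy as np, cv2, json
from bench import get_obs, snapshot, sign_off, tip_reach
def save(n,f):
    s=snapshot(n); cv2.imwrite(f'pics/{f}.png',s['frame'][:,:,::-1])
    d={k:np.array(v).tolist() for k,v in s.items() if k!='frame'}
    json.dump(d,open(f'pics/{f}.json','w')); return s
def load(f): return json.load(open(f'pics/{f}.json'))
def ray(c,u,v):
    K=np.array([[c['fx'],0,c['cx']],[0,c['fy'],c['cy']],[0,0,1.]])
    p=cv2.undistortPoints(np.array([[[u,v]]],float),K,np.array([c['k1'],0,0,0.]))[0,0]
    R=np.array(c['R']);t=np.array(c['t'])
    return -R.T@t, R.T@np.array([p[0],p[1],1])
def atz(c,u,v,z):
    o,d=ray(c,u,v); return o+d*(z-o[2])/d[2]
def tri(obs):
    A=0;b=0
    for c,u,v in obs:
        o,d=ray(c,u,v); d=d/np.linalg.norm(d); P=np.eye(3)-np.outer(d,d); A=A+P;b=b+P@o
    x=np.linalg.solve(A,b); 
    return x,[float(np.linalg.norm((np.eye(3)-np.outer(d,d)/(d@d))@(x-o))) for o,d in (ray(*q) for q in obs)]
E
python3 - <<'E'
from h import *
save('scene','scene');save('top','top')
a=cv2.imread('pics/scene.png');b=cv2.imread('pics/top.png')
cv2.imwrite('pics/s2.png',cv2.resize(a,(800,600)));cv2.imwrite('pics/t2.png',cv2.resize(b,(800,600)))
o=get_obs();print(o['time_s'],o['eef_pos'],o['ee_rot'],tip_reach)
E
```

```text
0.1 [ 0.24434953 -0.60158658  0.22562474] [-3.13933090e+00  3.84582342e-05  3.85893750e-01] 0.008
```

View pics/s2.png

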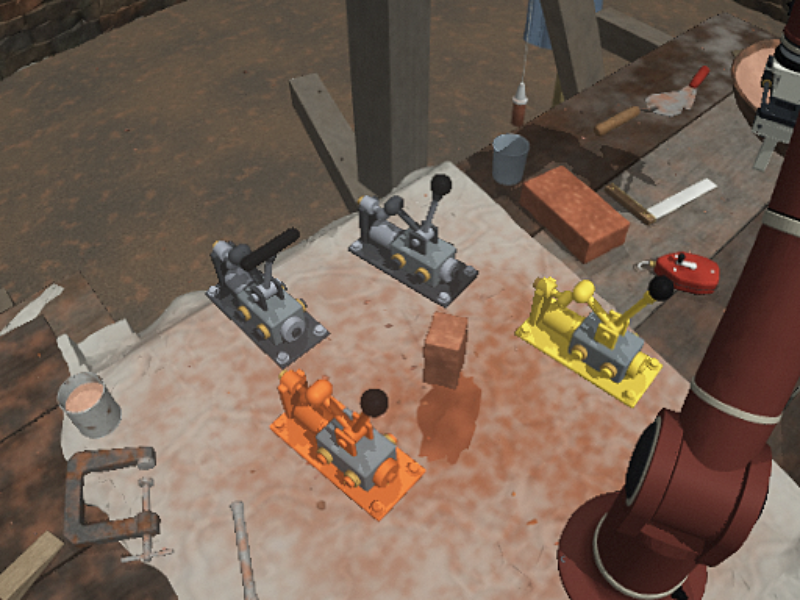

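View pics/t2.png

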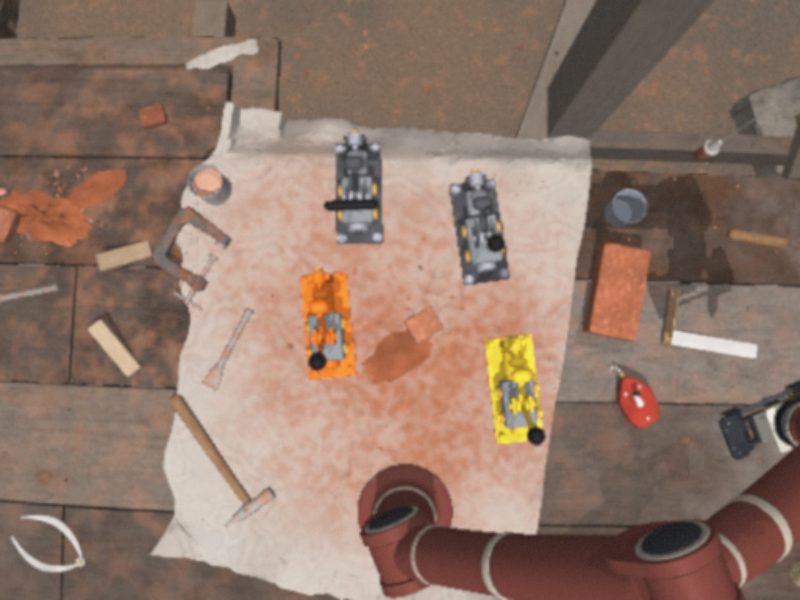

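Candidates (in the 800x600 views): the grey valve's ball knob at scene (440,185) / top (496,243), the orange one at scene (374,403), the yellow one at scene (660,288), and the cross handle at scene (270,245). By the description I choose the grey valve with the ball. A red brick stands at top (423,324). Next is a close crop to check.

```bash
python3 - <<'E'
from h import *
a=cv2.imread('pics/scene.png')[100:200,215:315];b=cv2.imread('pics/top.png')[105:185,280:330]
b=cv2.resize(b,None,fx=7,fy=7,interpolation=3);a=cv2.resize(a,None,fx=4.4,fy=4.4,interpolation=3)
im=np.zeros((560,790,3),np.uint8);im[:440,:440]=a;im[:560,440:790]=b
cv2.imwrite('pics/crop.png',im)
S,T=load('scene'),load('top')
print(tri([(S,440*.64,185*.64),(T,496*.64,243*.64)]))
print('fwd',atz(T,475*.64,180*.64,.01),'back',atz(T,485*.64,281*.64,.01))
print('brick', tri([(S,445*.64,318*.64),(T,423*.64,324*.64)]))
E
```

```text
(array([ 0.53755867, -0.15473691,  0.20823005]), [0.002194033568228027, 0.0021940335682279597])
fwd [ 0.70187558 -0.13490079  0.01      ] back [ 0.48511251 -0.16031343  0.01      ]
brick (array([ 0.38916068, -0.02758612,  0.13202655]), [0.002520088754143171, 0.0025200887541431873])
```

View pics/crop.png

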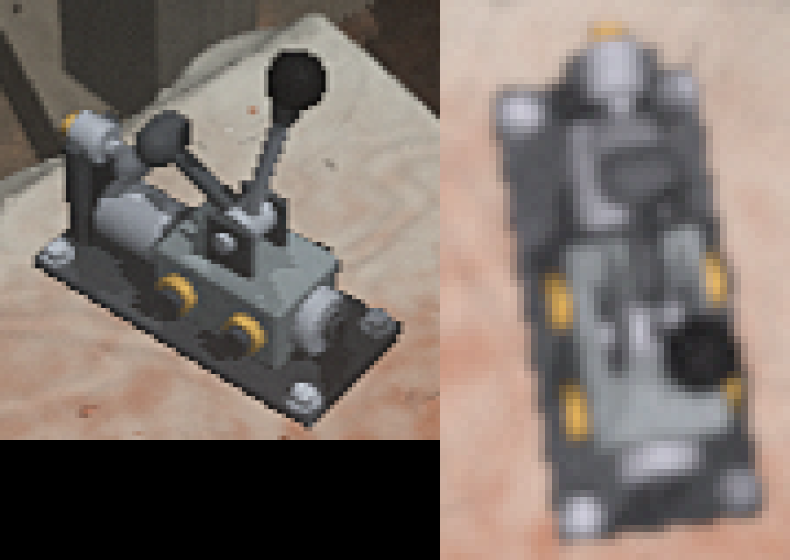

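The crop confirms it: a grey valve on a dark plate with a black ball knob. The plate corners in the crop are about (497,90), (555,540) and (762,510).

```bash
cat >> h.py <<'E'
def R_now():
    from scipy.spatial.transform import Rotation as Ro
    o=get_obs(); return o,Ro.from_euler('xyz',o['ee_rot']).as_matrix()
E
python3 - <<'E'
from h import *
S,T=load('scene'),load('top')
p={n:atz(T,280+(x-440)/7,105+y/7,.01) for n,x,y in [('FL',497,90),('RL',555,540),('RR',762,510),('FR',700,62)]}
print(p); d=p['FL']-p['RL'];psi=np.arctan2(d[1],d[0]);print('len',np.linalg.norm(d),'w',np.linalg.norm(p['RL']-p['RR']),'psi',psi)
e=p['RL']-p['RR'];print('psi2',np.arctan2(-e[0],e[1]))
k=tri([(S,215+297/4.4,100+79/4.4),(T,280+(700-440)/7,105+348/7)]);print(k);k=k[0]
f=np.array([np.cos(psi),np.sin(psi),0]);l=np.array([-f[1],f[0],0])
org=(p['RL']+p['RR'])/2+.085*f; print('org',org,'knob in valve',(k-org)@f,(k-org)@l)
o,R=R_now();tgt=k-.055*f; tgt[2]=.30
print('shift tool cm',100*R.T@(tgt-o['eef_pos']),'twist',o['ee_rot'][2]-psi)
E
```

```text
{'FL': array([ 0.69114525, -0.08198629,  0.01      ]), 'RL': array([ 0.47613158, -0.11433381,  0.01      ]), 'RR': array([ 0.4932145 , -0.21183644,  0.01      ]), 'FR': array([ 0.70789291, -0.17892862,  0.01      ])}
len 0.21743330396378885 w 0.09898782695191273 psi 0.14932416253882538
psi2 0.17344429441886514
(array([ 0.53816246, -0.1552418 ,  0.20909144]), [4.128139559129925e-05, 4.128139559121201e-05])
org [ 0.56872715 -0.15043969  0.01      ] knob in valve -0.030938970088314515 -0.00020157577553534152
shift tool cm [ 38.67341652 -31.59919377  -7.36756298] twist 0.23656958740771886
```

Measured values agree with the description: plate 217 x 99 mm, knob height 209 mm, lateral offset 0, knob 31 mm behind the pivot, heading about 0.155. Moving above the spot behind the knob, with the gripper shut.

>>> move_arm(commands="0 0 -4 0 0; 1 -1 -7.4 0 0; 5 -4 -7.4 0.03 0; 9.5 -8 -7.4 0.06 0; 14 -11.5 -7.4 0.1 0; 18.5 -15 -7.4 0.13 0; 23 -19 -7.4 0.16 0; 27.5 -22.5 -7.4 0.19 0; 32 -26 -7.4 0.21 0; 36 -29.5 -7.4 0.23 0", squeeze=10)

```text
time_s: 1.1
eef_pos: [0.4433, -0.2369, 0.3005]
ee_rot: [-3.141, 0.0, 0.155]
force: [1.2, 0.2, -0.6]
finger_gap: 0.0176
grip_force: 0.0
```

>>> move_arm(commands="0 0 0 0 0; 0 0 0 0 0; 0 0 0 0 0; 0 0 0 0 0; 0 0 0 0 0; 0 0 0 0 0; 0 0 0 0 0; 0 0 0 0 0; 0 0 0 0 0; 0 0 0 0 0")

```text
time_s: 2.1
eef_pos: [0.4429, -0.2388, 0.3007]
ee_rot: [-3.142, -0.0, 0.156]
force: [-0.6, -0.5, -0.0]
finger_gap: 0.0007
grip_force: 0.0
```

```bash
python3 - <<'E'
from h import *
o,R=R_now();w=save('wrist','w1');save('scene','s3');print(o['eef_pos'],o['ee_rot'],o['force'])
c=load('w1');M=np.array(c['T_tool_cam']);Tw=np.eye(4);Tw[:3,:3]=R;Tw[:3,3]=o['eef_pos'];X=np.linalg.inv(Tw@M)
c['R']=X[:3,:3].tolist();c['t']=X[:3,3].tolist();json.dump(c,open('pics/w1.json','w'))
psi=.155;f=np.array([np.cos(psi),np.sin(psi),0]);k=np.array([.538,-.1552,.209])
q=X[:3,:3]@k+X[:3,3];print('knob px pred',c['fx']*q[0]/q[2]+c['cx'],c['fy']*q[1]/q[2]+c['cy'],q)
t=k-.055*f;t[2]=.30;print(100*R.T@(t-o['eef_pos']))
E
```

```text
[ 0.44290407 -0.23879215  0.30067199] [-3.14151482e+00 -2.22457810e-05  1.55945765e-01] [-0.62508857 -0.45361787 -0.04284953]
knob px pred 173.6605183413773 79.7624885233088 [-0.06804865 -0.09617056  0.23060629]
[ 5.19250244 -6.785996    0.06784261]
```

View pics/w1.png

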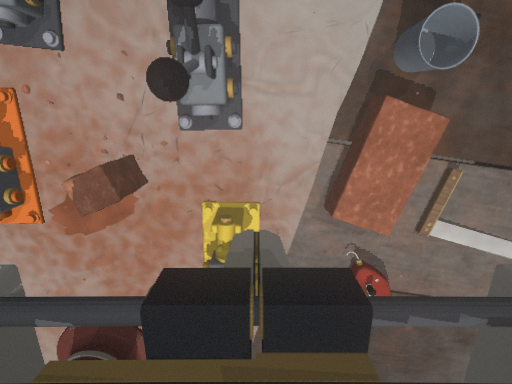

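The knob shows at (168,79), with 174 predicted, so it agrees to about 4 mm. Lining up behind it and descending to knob height.

>>> move_arm(commands="2 -3 0 0 0; 4 -5.5 0 0 0; 5.2 -7 0 0 0; 5.2 -7 0 0 0; 5.2 -7 1 0 0; 5.2 -7 4 0 0; 5.2 -7 7 0 0; 5.2 -7 9.5 0 0; 5.2 -7 10 0 0; 5.2 -7 10 0 0")

```text
time_s: 3.2
eef_pos: [0.4823, -0.1629, 0.1999]
ee_rot: [-3.141, 0.002, 0.153]
force: [1.3, 0.6, -0.4]
finger_gap: 0.0004
grip_force: 0.0
```

```bash
python3 - <<'E'
from h import *
save('scene','s4');o=get_obs();print(o['eef_pos'],o['force'])
cv2.imwrite('pics/s4c.png',cv2.resize(cv2.imread('pics/s4.png')[40:220,180:420],(800,600)))
E
```

```text
[ 0.48329625 -0.16282824  0.2010098 ] [-0.38336922  0.43710763  0.45089222]
```

View pics/s4c.png

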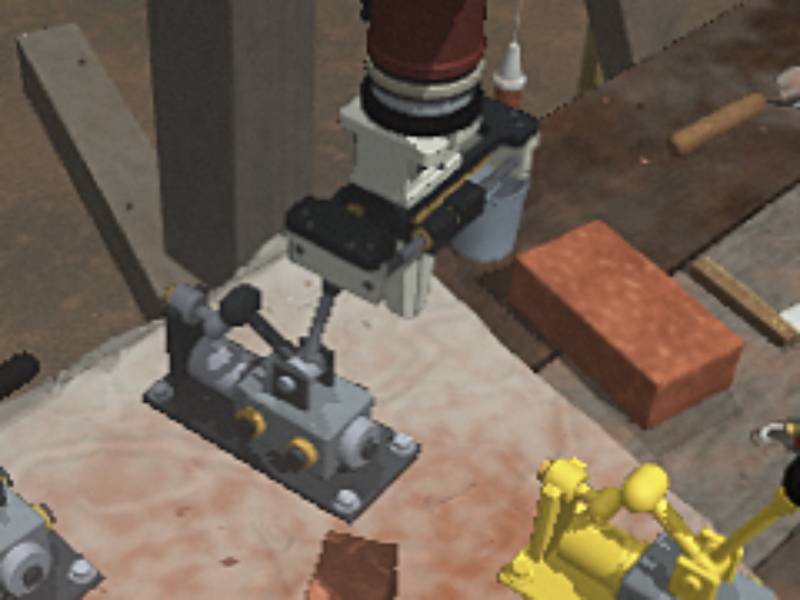

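The shut fingers at (415,285) stand behind the knob, with the lever rod at (322,310) in front of them and the knob below the gripper's body. Starting the push.

>>> move_arm(commands="1 0 0 0 0; 2 0 0 0 0; 2.8 0 0 0 0; 3.6 0 0 0 0; 4.4 0 0 0 0; 5.2 0 0 0 0; 6 0 -0.3 0 0; 6.5 0 -0.4 0 0; 7 0 -0.5 0 0; 7 0 -0.5 0 0")

```text
time_s: 4.25
eef_pos: [0.5539, -0.1504, 0.2058]
ee_rot: [3.141, -0.002, 0.157]
force: [-0.5, -0.9, 0.7]
finger_gap: 0.0011
grip_force: 0.0
```

```bash
python3 - <<'E'
from h import *
save('scene','s5');o=get_obs();print(o['eef_pos'],o['force'])
cv2.imwrite('pics/s5c.png',cv2.resize(cv2.imread('pics/s5.png')[70:190,200:360],(800,600)))
E
```

```text
[ 0.55356279 -0.15056341  0.20593537] [ 0.61296144 -0.31553055 -0.80575381]
```

View pics/s5c.png

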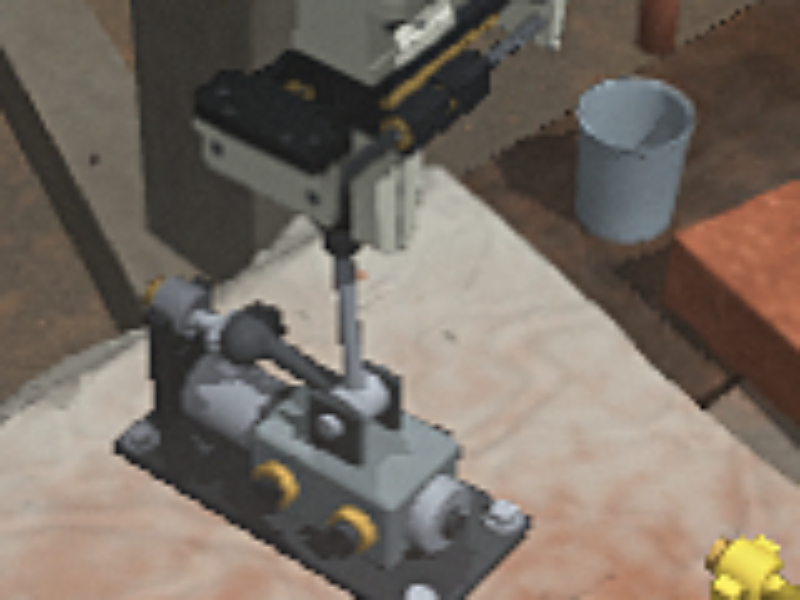

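The lever is about upright, with the knob under the body at (340,240) touching the fingers. Pushing on through the detent.

>>> move_arm(commands="0.5 0 0 0 0; 1 0 0 0 0; 1.5 0 0 0 0; 2 0 0.1 0 0; 2.5 0 0.2 0 0; 2.9 0 0.3 0 0; 3.2 0 0.4 0 0; 3.4 0 0.4 0 0; 3.6 0 0.5 0 0; 3.6 0 0.5 0 0")

```text
time_s: 5.3
eef_pos: [0.5867, -0.1455, 0.2004]
ee_rot: [-3.141, 0.003, 0.155]
force: [-3.6, 0.4, 3.2]
finger_gap: 0.0009
grip_force: 2.1
```

>>> move_arm(commands="0.2 0 0 0 0; 0.4 0 0 0 0; 0.6 0 0.1 0 0; 0.8 0 0.1 0 0; 0.8 0 0.1 0 0; 0.8 0 0.1 0 0; 0.8 0 0.1 0 0; 0.8 0 0.1 0 0; 0.8 0 0.1 0 0; 0.8 0 0.1 0 0")

```text
time_s: 6.3
eef_pos: [0.5871, -0.1456, 0.1997]
ee_rot: [-3.139, 0.019, 0.154]
force: [-18.6, 0.2, 13.5]
finger_gap: 0.0002
grip_force: 9.3
```

```bash
python3 - <<'E'
from h import *
save('scene','s6');o=get_obs();print(o['eef_pos'],o['force'])
cv2.imwrite('pics/s6c.png',cv2.resize(cv2.imread('pics/s6.png')[70:190,200:360],(800,600)))
E
```

```text
[ 0.5871594  -0.14558412  0.19974863] [-17.98843088  -0.47888768  13.29737534]
```

View pics/s6c.png

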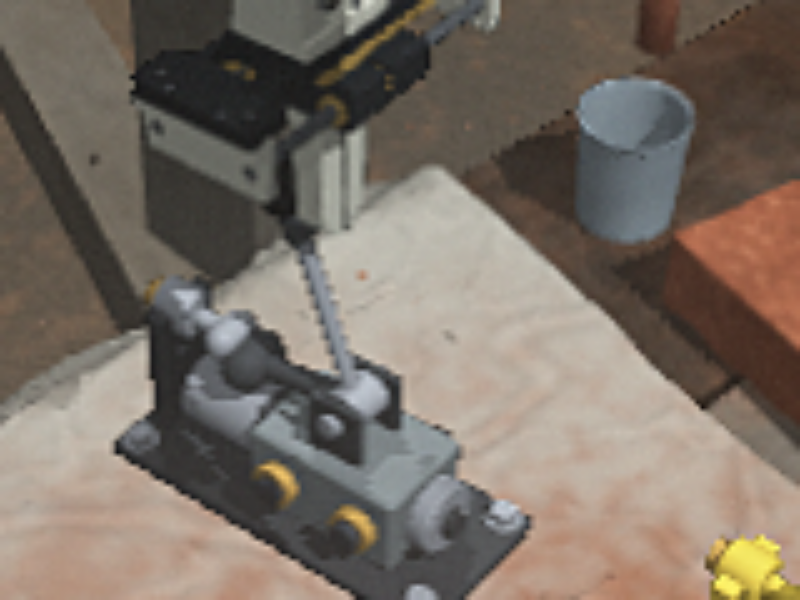

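The lever now leans forward with its cam under the roller at (215,335). The tool advanced no further while the force rose to 18 N, so it is at the forward stop. Backing straight off, then up.

>>> move_arm(commands="-0.8 0 0 0 0; -2 0 0 0 0; -4 0 0 0 0; -6 0 0 0 0; -8 0 -1 0 0; -9 0 -4 0 0; -10 0 -8 0 0; -12 2 -12 0 0; -14 5 -12 0 0; -16 9 -12 0 0")

```text
time_s: 7.35
eef_pos: [0.4539, -0.2574, 0.3221]
ee_rot: [3.138, -0.007, 0.16]
force: [1.2, -0.6, -0.2]
finger_gap: 0.0001
grip_force: 0.0
```

```bash
python3 - <<'E'
from h import *
save('scene','s7');save('top','t7');o=get_obs();print(o['eef_pos'],o['force'])
a=cv2.resize(cv2.imread('pics/s7.png')[85:205,205:325],(400,400));b=cv2.resize(cv2.imread('pics/t7.png')[70:190,200:320],(400,400))
cv2.imwrite('pics/s7c.png',np.hstack([a,b]))
E
```

```text
[ 0.44968946 -0.26535484  0.32035682] [-0.46915983  0.15345412 -0.47572542]
```

View pics/s7c.png

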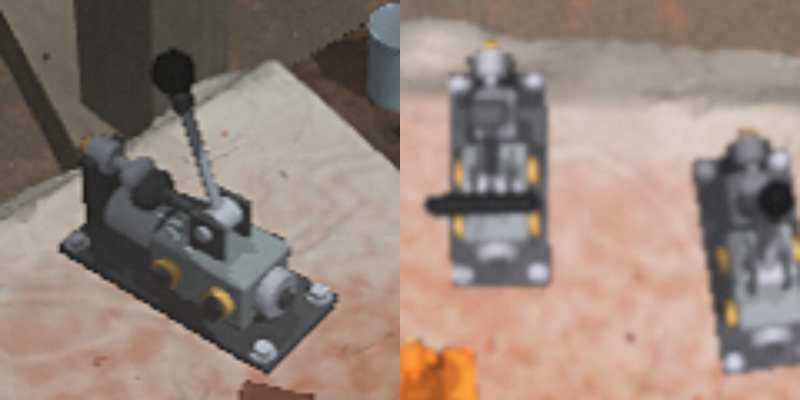

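The knob stays forward at scene crop (174,72) and top crop (775,200), and the cross lever is unmoved. A quick numeric check before handing in.

```bash
python3 - <<'E'
from h import *
k,r=tri([(load('s7'),205+174*.3,85+72*.3),(load('t7'),200+375*.3,70+200*.3)]);d=k-np.array([.5687,-.1504,0])
x=d[0]*np.cos(.155)+d[1]*np.sin(.155);print(k,r,x)
if x>.040: print(sign_off())
E
```

```text
[ 0.60989972 -0.14012468  0.20827726] [0.00112693345280961, 0.00112693345280945] 0.04229210140110437
the job is handed in; nothing more can be done
None
```

The job is handed in: the ball-knob lever sits forward in its float notch, with the knob measured 42 mm ahead of the pivot (45 mm expected, within measuring error) and 208 mm high. The arm is clear of it, and the cross-handle lever was left as it stood.

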